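# Caliper check of a bisque tumbler

### The arm

A 6-joint arm with a two-finger parallel gripper is mounted at the origin on the work surface. World frame = base frame: x ahead of the robot, y to its left, z up, the work surface at z = 0. Lengths are in m, angles in rad, forces in N, time in s.
With the tool pointing down it reaches from about 0.35 to 0.775 m from the base axis. Payload 5.5 kg.
Tool frame: the origin (TCP) lies on the mounting face of the last link; the fingertips stand 173 mm ahead of it and the grasp point (between the pads) lies 155 mm ahead of it; z points along the fingers, y is the direction in which the jaws open and shut (so a half turn about z gives the same grasp; the last joint's range is limited). The gripper opens to 85 mm and grips with 20 to 120 N. Pads are 22 mm wide; open, the fingers measure 114 mm over their backs; the gripper's body (76 mm by 85 mm) begins 54 mm behind the grasp point. The pads swing forward as they close: fully open they stand 13 mm farther back than shut.
Start: joints at [1.068, 0.313, 0.046, 1.304, 0, 1.431], TCP at [0.204, 0.538, 0.405] pointing down, gripper open.
Joint ranges: [-2.76, 2.76], [-0.86, 1.69], [-1.03, 1.26], [-2.2, 2.34], [-1.47, 1.5], [-3.14, 3.14]. Speed limits (rad/s): [2.57, 2.57, 3.14, 3.14, 3.14, 3.14].

### API

Orientations are given as a unit quaternion [w, x, y, z].
In Python, from workcell import * gives the robot as it stands. The module is installed in compiled form; this text tells all that it offers.
- The arm moves only by the shell command python3 -m crank 'ROWS' [FORCE]. ROWS is JSON, a list of rows, each a list of 7 numbers: the shift along the tool's x, y, z in mm, then the turn, a rotation vector about the tool's x, y, z in degrees, then the opening, from 0 (shut) to 1 (fully open). A call has exactly 8 rows; each row shifts and turns the commanded pose from where the row before left it, along the tool's axes as they then stand; what a row does not reach is not made up. A row lasts 1/8 s, in which the tool goes at most 62.5 mm and 10.7 degrees, less where a joint would pass 70% of its speed; a pose out of reach is approached as far as the arm can. A call with a gripper value outside its range is refused whole. The fingers move at their own pace and stop on an object; FORCE is the grip in N (left out, the last holds). Time passes only in rows, so rows that do not move let the fingers close, or fill a call up. It gives the time, the measured TCP pose, the force and the opening at its end, in the units of the state.
- get_state(): the state, without advancing time (a new reading comes with each control period).
- read_camera(name): name is "side" or "top"; returns the picture (384x512x3 uint8, blue, green, red); there is no depth.
- calibration(name): a dict with "fx", "fy", "cx", "cy" (pixels), "k1" (the pictures are not rectified: a ray, as slopes to the right and down, at radius r is drawn at 1 + k1 r^2 times it, then the intrinsics apply), "extrinsics" (4x4, takes a point from world to camera coordinates). Camera axes: x right, y down, z forward; pixel columns grow to the right and rows downward; lengths in m; the calibration is good to about 2 mm. A picture is of the moment at which its call begins. calibration takes no time and is no camera call.
- hand_in(): hands the job in, once; it reports no verdict.
The state is a dict: "clock": time; "joint_pos": joint angles; "qvel": joint speeds; "tau": joint torques, N m; "tcp_pos": TCP position; "orientation": TCP orientation; "wrist_force": force on the tool from outside, world axes, zero at the start; "ft_torque": the same for the moment, N m; "finger_gap": finger opening in m.
Only numpy, scipy, OpenCV 4.12 (cv2) and the standard library are available. Lean on these libraries where they do the work, as an engineer would, in place of code of your own. Each camera call takes 0.05 s, during which the arm holds its last target.

### The job

Measure the plain terracotta tumbler in the bench caliper: stand it upright on the caliper's bed between the two jaws and let go of it. Then slide the moving jaw (the one with the blue push tab) shut until the tumbler is pinched firmly against the fixed jaw, without forcing it, and take the hand away, leaving the jaws closed on it.

Things in the scene. Friction and masses are not known exactly. Their poses are not given: they have to be found in the camera images.
- tumbler: The plain red-brown terracotta tumbler: straight round cup, open at the top, 56 mm outside diameter, 80 mm high, wall 5 mm, about 0.15 kg. Origin at the centre of its underside, z up. Three tumblers of the same form, glazed white, blue and grey-green, stand about it and are not wanted.
- caliper: Grey bed of the bench caliper, fixed to the table: 120 mm (x) by 250 mm (y), 12 mm thick, flat and free between the jaws. Origin at the centre of its underside, z up; y is level, along the slide. The fixed pale metal jaw stands at its -y end: 80 mm wide, 40 mm high above the bed, its measuring face at y = -100 mm looking to +y.
- carriage: Sliding carriage, axes as caliper. Origin: middle of the lower edge of its measuring face (looks to -y), level with the bed's top. Jaw plate 80 mm wide, 41 high. Its blue upright tab is 40 mm wide (x, centred), 14 thick (y = 46 to 60 mm), top 73 mm above the bed; nothing but flat bed behind it. Slides to -y to close, about 2 N of friction, stays where left; starts 110 to 140 mm open.
Things that resemble listed ones, but are neither listed nor needed, are in the scene too. What is shaped like the tumbler but yellow is not meant.

How it is judged:
By the outcome, as a careful person would: the job done as asked, in the order asked, and still so for the second after the job is handed in, with the robot touching nothing.
It also fails if it takes over 54 s, if anything falls off the work surface, if the arm or the gripper's body presses on something with over 40 N, if the wrist force passes 120 N, or if a joint passes its speed limit or range.

## Working session

There is one attempt and no reset: what is moved stays moved. The work goes in short steps, Python scripts to look and compute and a shell command to move; the robot and the scene stay as the last step left them, time stands still between calls to the robot, and variables do not carry over. Pictures are saved under pics/ and viewed, and the job is handed in when it is done.

```bash
mkdir -p pics; python3 - <<'E'
from workcell import *
import cv2
s=get_state();print(s)
for n in("side","top"):
    im=read_camera(n);cv2.imwrite(f"pics/{n}0.png",im);c=calibration(n);print(n,c)
E
```

```text
{'clock': 0.0, 'joint_pos': array([1.06842272e+00, 3.14020261e-01, 4.49665338e-02, 1.30359706e+00,
       2.89747599e-05, 1.43122583e+00]), 'qvel': array([ 0.00102368,  0.00062115, -0.00105723, -0.00049424,  0.00011583,
       -0.00037334]), 'tau': array([-8.21970571e-04, -4.80630898e+01,  2.98530489e+01,  1.96262891e-02,
       -2.08869592e-04, -1.98039413e-05]), 'tcp_pos': array([0.20395926, 0.53740036, 0.40379219]), 'orientation': array([-3.06278679e-04,  1.80408245e-01,  9.83591381e-01, -8.75305638e-04]), 'wrist_force': array([ 0.26351639, -0.37228437,  0.68744593]), 'ft_torque': array([-0.02846514, -0.01157763,  0.00246034]), 'finger_gap': 0.08501779731430607}
side {'fx': 477.4561538471645, 'fy': 477.4561538471645, 'cx': 263.3621477783266, 'cy': 186.64119190313951, 'k1': -0.07487726582753634, 'extrinsics': array([[ 0.96452709, -0.26347833,  0.01632964, -0.5125275 ],
       [-0.18012508, -0.70208997, -0.68893006,  0.12449593],
       [ 0.19298302,  0.66155033, -0.72464385,  0.93164942],
       [ 0.        ,  0.        ,  0.        ,  1.        ]])}
top {'fx': 438.70974771618046, 'fy': 438.70974771618046, 'cx': 256.5708309261603, 'cy': 192.78580370254437, 'k1': -0.025970556090626398, 'extrinsics': array([[ 0.02469229, -0.99967186,  0.0068169 , -0.03625166],
       [-0.99817694, -0.02502988, -0.05492079,  0.51408345],
       [ 0.05507339, -0.00544835, -0.99846744,  0.80974048],
       [ 0.        ,  0.        ,  0.        ,  1.        ]])}
```

View pics/side0.png

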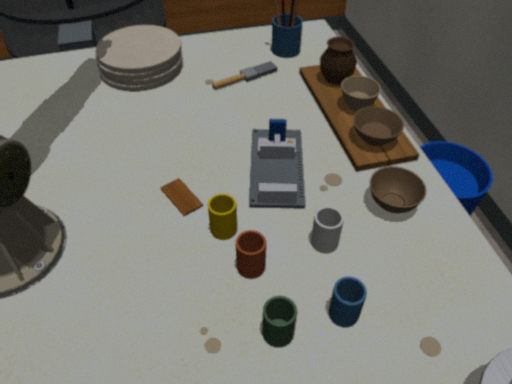

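View pics/top0.png

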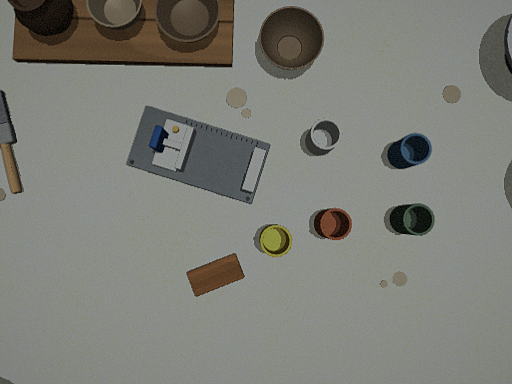

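The side view shows the caliper at about (277,168), with its blue tab at (277,127). The cups there are red-brown (251,254), yellow (223,216), white (326,230), blue (347,300) and green (280,320). In the top view the caliper is at (200,155), with the tab at (157,138) and the fixed jaw at (255,170). The cups there are red-brown (333,223), yellow (276,240), white (323,136), blue (412,150) and green (413,219).

These could be mistaken for the target, given as side / top pixels: yellow (223,216)/(276,240), white (326,230)/(323,136), blue (347,300)/(412,150), green (280,320)/(413,219), and the brown bowls. Only the cup at (251,254)/(333,223) fits "terracotta, plain". I'll check it in a close crop and measure.

```bash
cat > h.py <<'E'
import numpy as np, cv2
from workcell import calibration
C={n:calibration(n) for n in("side","top")}
def K(n):
    c=C[n];return np.array([[c["fx"],0,c["cx"]],[0,c["fy"],c["cy"]],[0,0,1.]]),np.array([c["k1"],0,0,0,0.])
def ray(n,uv):
    k,d=K(n);E=C[n]["extrinsics"];R,t=E[:3,:3],E[:3,3]
    p=cv2.undistortPointsIter(np.array(uv,float).reshape(-1,1,2),k,d,None,None,(3,60,1e-12)).reshape(-1,2)
    v=np.c_[p,np.ones(len(p))]@R
    return -R.T@t,v
def plane(n,uv,z):
    o,v=ray(n,uv);return o+v*((z-o[2])/v[:,2])[:,None]
def proj(n,P):
    k,d=K(n);E=C[n]["extrinsics"]
    return cv2.projectPoints(np.array(P,float).reshape(-1,1,3),cv2.Rodrigues(E[:3,:3])[0],E[:3,3],k,d)[0].reshape(-1,2)
def tri(a,b):
    o1,v1=ray("side",a);o2,v2=ray("top",b);v1=v1[0]/np.linalg.norm(v1[0]);v2=v2[0]/np.linalg.norm(v2[0])
    s=np.linalg.lstsq(np.c_[v1,-v2],o2-o1,rcond=None)[0]
    p,q=o1+s[0]*v1,o2+s[1]*v2
    return (p+q)/2,np.linalg.norm(p-q)
E
python3 - <<'E'
import cv2,numpy as np
s=cv2.imread("pics/side0.png");t=cv2.imread("pics/top0.png")
r=lambda i,x,y,w,h,f:cv2.resize(i[y:y+h,x:x+w],None,fx=f,fy=f,interpolation=cv2.INTER_CUBIC)
a=r(s,220,220,64,64,5);b=r(t,300,190,64,64,5)
cv2.imwrite("pics/crop_t.png",np.hstack([a,b]))
cv2.imwrite("pics/crop_cs.png",r(s,235,110,80,105,5.5))
cv2.imwrite("pics/crop_ct.png",r(t,120,95,160,115,5))
E
```

```text
(no output)
```

View pics/crop_t.png

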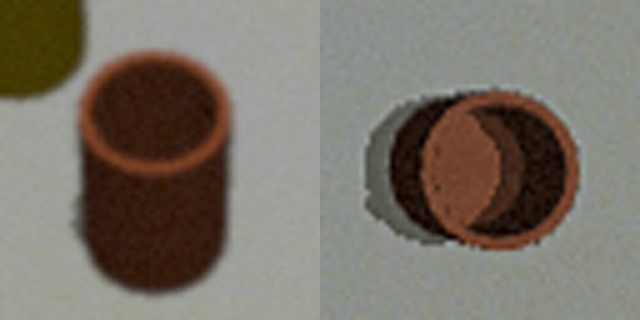

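View pics/crop_cs.png

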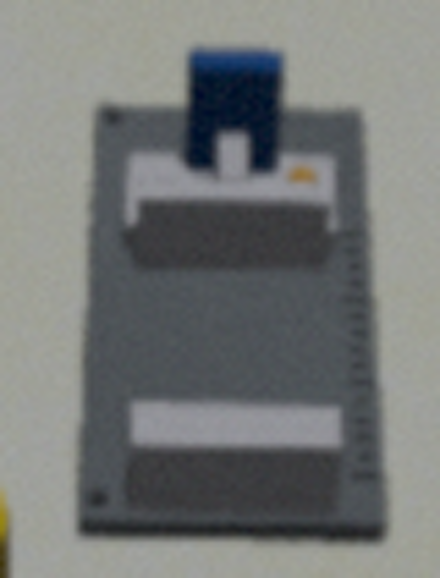

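View pics/crop_ct.png

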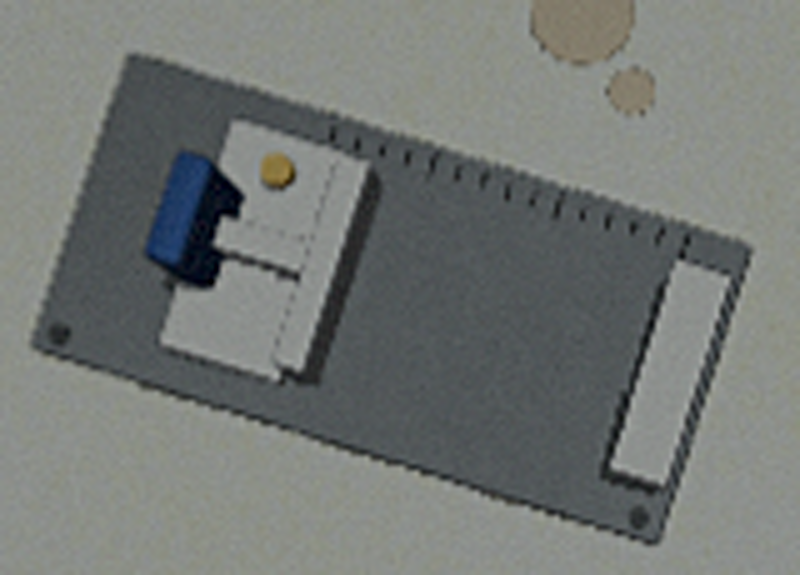

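The crop shows a plain red-brown straight cup, open at the top. Its rim centre is near side (251,243) and top (336,224), so it is the right one. The caliper crops show the bed corners, the fixed jaw top, the carriage and the blue tab clearly.

```bash
python3 - <<'E'
from h import *
S=cv2.imread("pics/side0.png");T=cv2.imread("pics/top0.png")
# terracotta: rim/outlines by mask
def mask(I,lo,hi,box):
    h=cv2.cvtColor(I,cv2.COLOR_BGR2HSV);m=cv2.inRange(h,lo,hi)
    z=np.zeros_like(m);x,y,w,hh=box;z[y:y+hh,x:x+w]=m[y:y+hh,x:x+w];return z
def big(m):
    c=max(cv2.findContours(m,cv2.RETR_EXTERNAL,cv2.CHAIN_APPROX_NONE)[0],key=cv2.contourArea);return c
ms=mask(S,(0,90,70),(15,255,255),(225,222,50,65)); c=big(ms);e=cv2.fitEllipse(cv2.convexHull(c));print("side rim",e)
mt=mask(T,(0,90,70),(15,255,255),(305,195,60,60)); c=big(mt);f=cv2.fitEllipse(cv2.convexHull(c));print("top rim",f)
p,d=tri(e[0],f[0]);print("rim centre tri",p.round(4),"gap",d)
print("top@80",plane("top",[f[0]],.08),"side@80",plane("side",[e[0]],.08))
th=np.linspace(0,6.28,37)
P=p+np.c_[.028*np.cos(th),.028*np.sin(th),0*th]
q=proj("top",P);print("expected rim size top",np.ptp(q,axis=0),"side",np.ptp(proj("side",P),axis=0))
# bed corners picked: order -x+y? (top crop)
ct=np.array([(130,53),(750,245),(660,543),(35,345)])/5+np.array([120,95])
cs=np.array([(362,110),(385,528),(82,525),(98,107)])/5.5+np.array([235,110])
for a,b in zip(cs,ct):
    p,d=tri(a,b);print("bed corner",p.round(4),round(d,4),"top@12",plane("top",[b],.012)[0].round(4))
# all the cups' axes
E
```

```text
side rim ((250.53390502929688, 242.73558044433594), (24.85719871520996, 30.491453170776367), 89.93849182128906)
top rim ((335.4007873535156, 223.68838500976562), (31.058528900146484, 31.62905502319336), 134.96896362304688)
rim centre tri [ 0.4617 -0.1609  0.0775] gap 0.0009609200183726234
top@80 [[ 0.46123083 -0.16036931  0.08      ]] side@80 [[ 0.4616897  -0.16286298  0.08      ]]
expected rim size top [32.25152865 32.40670297] side [31.06505003 24.96418847]
bed corner [0.6778 0.1911 0.012 ] 0.0034 top@12 [0.676  0.1913 0.012 ]
bed corner [ 0.6093 -0.0469  0.0095] 0.0013 top@12 [ 0.6082 -0.0466  0.012 ]
bed corner [ 0.4959 -0.0157  0.0091] 0.0029 top@12 [ 0.4944 -0.0154  0.012 ]
bed corner [0.5642 0.2228 0.0114] 0.0016 top@12 [0.5633 0.2228 0.012 ]
```

```bash
cat >> h.py <<'E'
c0=np.array([.586,.088]);ey=np.array([.276,.961]);ey/=np.linalg.norm(ey);ex=np.array([ey[1],-ey[0]])
def cal(p): p=np.asarray(p)[:2]-c0;return np.array([p@ex,p@ey])*1e3
E
python3 - <<'E'
from h import *
T=lambda x,y:[x/5+120,y/5+95]
Sd=lambda x,y:[x/5.5+235,y/5.5+110]
# tab top rear/fore corners; tri of tab top centre
for n,a,b in[("tab top left",(191,62),(165,262)),("tab top right",(282,62),(198,158)),
 ("carr face top +x",(333,203),(375,165)),("carr face top -x",(137,203),(298,380)),
 ("fix jaw far-top +x",(343,405),(672,262)),("fix jaw far-top -x",(132,403),(612,470))]:
    p,d=tri(Sd(*a),T(*b));print(n,p.round(4),round(d,4),"cal mm",cal(p).round(1))
print("carr face @53",[cal(plane("top",[T(*q)],.053)[0]).round(1) for q in[(375,165),(298,380)]])
print("fixed face @52",[cal(plane("top",[T(*q)],.052)[0]).round(1) for q in[(672,262),(612,470)]])
print("tab top @85 corners",[cal(plane("top",[T(*q)],.085)[0]).round(1) for q in[(183,152),(148,250),(178,273),(213,165)]])
p=np.array([.461,-.161]);print("other cups rel. (approx)",[ (plane("top",[q],.08)[0][:2]-p).round(3) for q in[(275,240),(324,135),(415,150),(418,219)]])
E
```

```text
tab top left [0.5867 0.1579 0.083 ] 0.0029 cal mm [-18.7  67.3]
tab top right [0.6231 0.1477 0.0838] 0.0028 cal mm [19.2 67.6]
carr face top +x [0.6285 0.0903 0.0538] 0.0034 cal mm [40.2 13.9]
carr face top -x [0.5514 0.116  0.0485] 0.0053 cal mm [-41.   17.4]
fix jaw far-top +x [ 0.5969 -0.0178  0.0515] 0.0046 cal mm [ 39.7 -98.7]
fix jaw far-top -x [0.5202 0.002  0.0527] 0.0027 cal mm [ -39.5 -100.8]
carr face @53 [array([38.6, 13.9]), array([-43.8,  16.3])]
fixed face @52 [array([ 37.3, -98.9]), array([ -40.8, -100.9])]
tab top @85 corners [array([18.1, 72.7]), array([-18.1,  73.6]), array([-22.6,  61.2]), array([16.9, 61.4])]
other cups rel. (approx) [array([-0.03 ,  0.104]), array([0.154, 0.023]), array([ 0.132, -0.137]), array([ 0.012, -0.143])]
```

```bash
python3 -m crank '[[-20,-23,0,0,0,0,1],[-40,-46,0,0,0,0,1],[-40,-46,0,0,0,0,1],[-40,-46,0,0,0,0,1],[-40,-46,0,0,0,0,1],[-40,-46,0,0,0,0,1],[-40,-46,0,0,0,0,1],[-40,-46,0,0,0,0,1]]' 40
```

```text
clock: 1.1
tcp_pos: [0.3622, 0.1067, 0.4047]
orientation: [0.0, 0.18, 0.984, 0.0]
wrist_force: [1.1, 1.3, 0.4]
finger_gap: 0.0851
```

```bash
python3 -m crank '[[-37.5,-43,0,0,0,0,1],[-37.5,-43,0,0,0,0,1],[-37.5,-43,0,0,0,0,1],[-37.5,-43,0,0,0,0,1],[-37.5,-43,0,0,0,0,1],[0,0,0,0,0,10.6,1],[0,0,0,0,0,10.6,1],[0,0,0,0,0,10.6,1]]'; python3 -m crank '[[0,0,20,0,0,10.6,1],[0,0,20,0,0,10.6,1],[0,0,20,0,0,10.6,1],[0,0,20,0,0,10.6,1],[0,0,0,0,0,10.6,1],[0,0,0,0,0,0,1],[0,0,0,0,0,0,1],[0,0,0,0,0,0,1]]'; python3 - <<'E'
from workcell import *
import cv2
from scipy.spatial.transform import Rotation as R
s=get_state();print(s["tcp_pos"],s["joint_pos"].round(3));print(R.from_quat(s["orientation"],scalar_first=True).as_matrix().round(4))
for n in("side","top"): cv2.imwrite(f"pics/{n}1.png",read_camera(n))
E
```

```text
clock: 2.1
tcp_pos: [0.461, -0.1593, 0.4041]
orientation: [-0.001, 0.446, 0.895, 0.0]
wrist_force: [-0.4, 0.4, 0.4]
finger_gap: 0.0856
clock: 3.1
tcp_pos: [0.4612, -0.159, 0.3249]
orientation: [0.0, 0.796, 0.605, 0.0]
wrist_force: [-0.6, 0.5, 0.7]
finger_gap: 0.0853
[ 0.4611994  -0.15900771  0.3249446 ] [-0.497  0.187 -0.321  1.063  0.     1.344]
[[ 2.671e-01  9.637e-01  5.000e-04]
 [ 9.637e-01 -2.671e-01 -2.000e-04]
 [-0.000e+00  6.000e-04 -1.000e+00]]
```

View pics/side1.png

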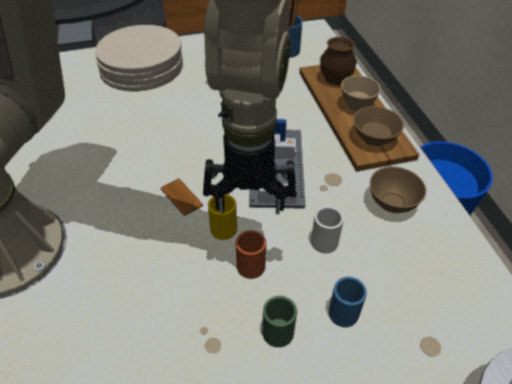

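```bash
python3 -m crank '[[-2,0.5,15,0,0,0,1],[0,0,20,0,0,0,1],[0,0,20,0,0,0,1],[0,0,20,0,0,0,1],[0,0,20,0,0,0,1],[0,0,15,0,0,0,1],[0,0,10,0,0,0,1],[0,0,0,0,0,0,1]]'
```

```text
clock: 4.2
tcp_pos: [0.4607, -0.1609, 0.2039]
orientation: [-0.001, 0.796, 0.605, -0.0]
wrist_force: [-0.5, 0.3, -0.7]
finger_gap: 0.0854
```

The side picture shows the open gripper above the red-brown cup, with the fingers near (210,185) and (288,190) and the cup at (251,254). The hand has now come down, and the wrist force shows no contact. I'll close the fingers.

```bash
python3 -m crank '[[0,0,0,0,0,0,0.6],[0,0,0,0,0,0,0.5],[0,0,0,0,0,0,0.4],[0,0,0,0,0,0,0.4],[0,0,0,0,0,0,0.4],[0,0,0,0,0,0,0.4],[0,0,0,0,0,0,0.4],[0,0,0,0,0,0,0.4]]' 35; python3 - <<'E'
from workcell import *
import cv2
for n in("side","top"): cv2.imwrite(f"pics/{n}2.png",read_camera(n))
E
```

```text
clock: 5.2
tcp_pos: [0.4615, -0.1612, 0.2056]
orientation: [0.001, 0.796, 0.605, 0.0]
wrist_force: [-0.4, 0.7, 5.7]
finger_gap: 0.0557
```

View pics/side2.png

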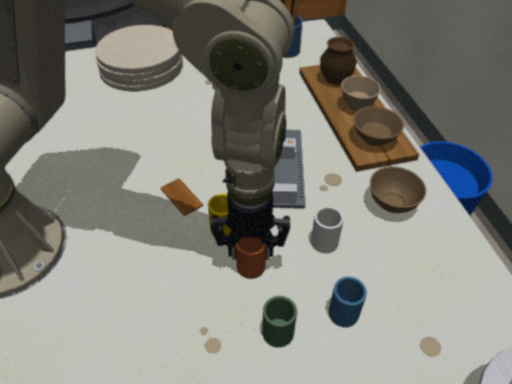

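```bash
python3 -m crank '[[0,0,-5,0,0,0,0.4],[0,0,-10,0,0,0,0.4],[0,0,-20,0,0,0,0.4],[0,0,-20,0,0,0,0.4],[0,0,-20,0,0,0,0.4],[0,0,-15,0,0,0,0.4],[0,0,-5,0,0,0,0.4],[0,0,0,0,0,0,0.4]]'; python3 -m crank '[[15,4,0,0,0,0,0.4],[30,8,0,0,0,0,0.4],[40,10,0,0,0,0,0.4],[43,11,0,0,0,0,0.4],[40,10,0,0,0,0,0.4],[25,7,0,0,0,0,0.4],[15,3,0,0,0,0,0.4],[0,0,0,0,0,0,0.4]]'; python3 - <<'E'
from workcell import *
import cv2
s=get_state();print(s["tcp_pos"],s["wrist_force"],s["finger_gap"])
for n in("side","top"): cv2.imwrite(f"pics/{n}3.png",read_camera(n))
E
```

```text
clock: 6.3
tcp_pos: [0.4611, -0.161, 0.2997]
orientation: [0.0, 0.796, 0.605, 0.0]
wrist_force: [-0.1, 0.0, -0.4]
finger_gap: 0.0555
clock: 7.3
tcp_pos: [0.568, 0.0262, 0.299]
orientation: [-0.0, 0.796, 0.605, -0.0]
wrist_force: [-0.0, 0.0, -0.9]
finger_gap: 0.0554
[0.56800268 0.02615297 0.29899364] [-0.01926602  0.00677968 -0.87473367] 0.05542160241943295
```

View pics/side3.png

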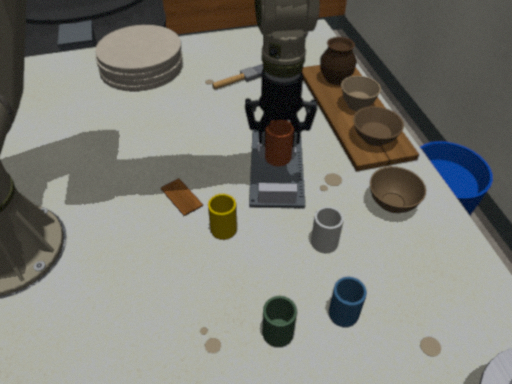

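View pics/top3.png

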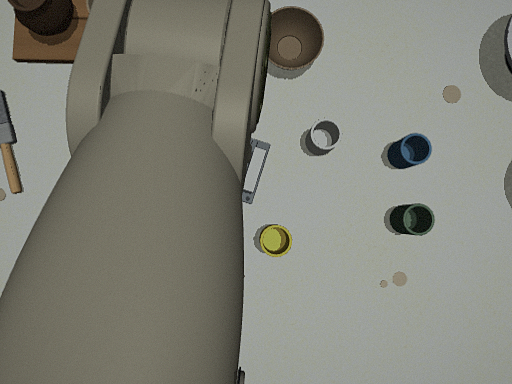

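The side view shows the cup held upright over the bed, spanning about (279,120) to (279,165), with the fixed jaw at (278,190). In the top view the arm hides it. I'll compare the held cup's outline in the side view with where it should be, then lower it.

```bash
python3 - <<'E'
from h import *
S=cv2.imread("pics/side3.png");h=cv2.cvtColor(S,cv2.COLOR_BGR2HSV)
m=cv2.inRange(h,(0,100,30),(14,255,255));m[:,:255]=0;m[:,305:]=0;m[:115]=0;m[175:]=0
c=max(cv2.findContours(m,cv2.RETR_EXTERNAL,cv2.CHAIN_APPROX_NONE)[0],key=cv2.contourArea);print(cv2.boundingRect(c))
th=np.linspace(0,6.28,72)
for z in(.0935,):
  p=proj("side",np.c_[.568+.028*np.cos(th),.0262+.028*np.sin(th),z+0*th]);print("expected bottom: xmin,max",p[:,0].min(),p[:,0].max(),"ymax",p[:,1].max())
g=c0+ex*0+ey*-.066;print("target",g,"tcp in cal",cal([.568,.0262]))
E
```

```text
(265, 119, 30, 47)
expected bottom: xmin,max 264.3149971702481 291.2602775689021 ymax 166.81806562089864
target [0.56778124 0.02456439] tcp in cal [ -0.24123655 -64.36755242]
```

```bash
python3 -m crank '[[-1,0,10,0,0,0,0.4],[0,0,18,0,0,0,0.4],[0,0,18,0,0,0,0.4],[0,0,14,0,0,0,0.4],[0,0,10,0,0,0,0.4],[0,0,6,0,0,0,0.4],[0,0,2,0,0,0,0.4],[0,0,0,0,0,0,0.4]]'
```

```text
clock: 8.4
tcp_pos: [0.5679, 0.0242, 0.222]
orientation: [0.0, 0.796, 0.605, 0.0]
wrist_force: [0.1, -0.2, -1.7]
finger_gap: 0.0557
```

```bash
python3 -m crank '[[0,0,1,0,0,0,0.4],[0,0,0,0,0,0,0.4],[0,0,0.5,0,0,0,0.4],[0,0,0,0,0,0,0.4],[0,0,0.5,0,0,0,0.4],[0,0,0,0,0,0,0.4],[0,0,0.5,0,0,0,0.4],[0,0,0,0,0,0,0.4]]'
```

```text
clock: 9.4
tcp_pos: [0.5677, 0.0241, 0.2191]
orientation: [-0.0, 0.796, 0.605, 0.0]
wrist_force: [0.7, -0.0, -0.6]
finger_gap: 0.0553
```

```bash
python3 -m crank '[[0,0,0.5,0,0,0,0.4],[0,0,0,0,0,0,0.4],[0,0,0.5,0,0,0,0.4],[0,0,0,0,0,0,0.4],[0,0,0.5,0,0,0,0.4],[0,0,0,0,0,0,0.4],[0,0,0,0,0,0,0.4],[0,0,0,0,0,0,0.4]]'
```

```text
clock: 10.4
tcp_pos: [0.5677, 0.0242, 0.2177]
orientation: [-0.0, 0.796, 0.605, 0.0]
wrist_force: [0.3, 0.6, -1.7]
finger_gap: 0.0551
```

```bash
python3 -m crank '[[0,0,0.5,0,0,0,0.4],[0,0,0,0,0,0,0.4],[0,0,0.3,0,0,0,0.4],[0,0,0,0,0,0,0.4],[0,0,0.2,0,0,0,0.4],[0,0,0,0,0,0,0.4],[0,0,0,0,0,0,0.4],[0,0,0,0,0,0,0.4]]'; python3 - <<'E'
from workcell import *
import cv2
s=get_state();print(s["tcp_pos"],s["wrist_force"])
cv2.imwrite("pics/side4.png",cv2.resize(read_camera("side")[90:215,210:330],None,fx=4.5,fy=4.5,interpolation=2))
E
```

```text
clock: 11.4
tcp_pos: [0.5677, 0.0241, 0.2176]
orientation: [0.0, 0.796, 0.605, 0.0]
wrist_force: [-3.6, -0.2, 7.5]
finger_gap: 0.0552
[0.56773178 0.0241496  0.21756776] [-3.55428316 -0.20873635  7.51738391]
```

View pics/side4.png

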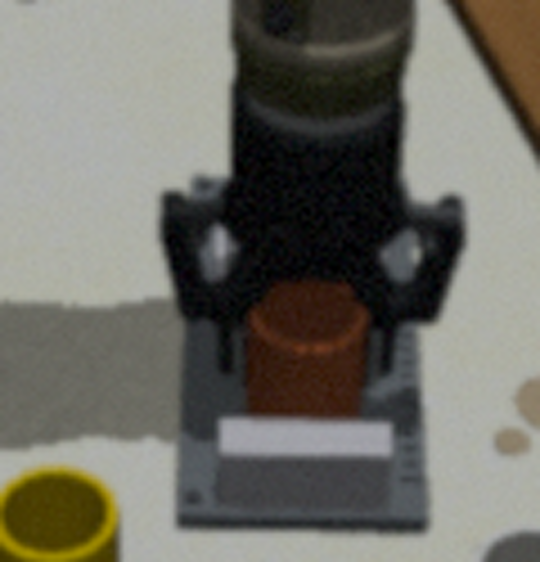

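The cup stands on the bed between the jaws: the wrist shows 7.5 N of contact at the expected height. In the crop the cup is behind the fixed jaw's top at (305,435). I'll release it and rise.

```bash
python3 -m crank '[[0,0,0,0,0,0,0.7],[0,0,0,0,0,0,0.75],[0,0,0,0,0,0,0.85],[0,0,0,0,0,0,1],[0,0,0,0,0,0,1],[0,0,0,0,0,0,1],[0,0,-2,0,0,0,1],[0,0,-8,0,0,0,1]]'; python3 -m crank '[[0,0,-15,0,0,0,1],[0,0,-25,0,0,0,1],[0,0,-30,0,0,0,1],[0,0,-30,0,0,0,1],[0,0,-20,0,0,0,1],[0,0,-10,0,0,0,1],[0,0,0,0,0,0,0.5],[0,0,0,0,0,0,0]]';python3 - <<'E'
from workcell import *
import cv2
s=get_state();print(s["tcp_pos"],s["wrist_force"])
a=read_camera("side");cv2.imwrite("pics/side5.png",a)
E
```

```text
clock: 12.45
tcp_pos: [0.5675, 0.0241, 0.2266]
orientation: [-0.0, 0.796, 0.605, -0.0]
wrist_force: [0.7, 0.1, 0.1]
finger_gap: 0.0855
clock: 13.45
tcp_pos: [0.5674, 0.0241, 0.3559]
orientation: [-0.001, 0.796, 0.605, -0.0]
wrist_force: [-0.5, -0.7, -0.2]
finger_gap: 0.0517
[0.56742351 0.02413071 0.35590248] [-0.46492109 -0.70445866 -0.18764341]
```

View pics/side5.png

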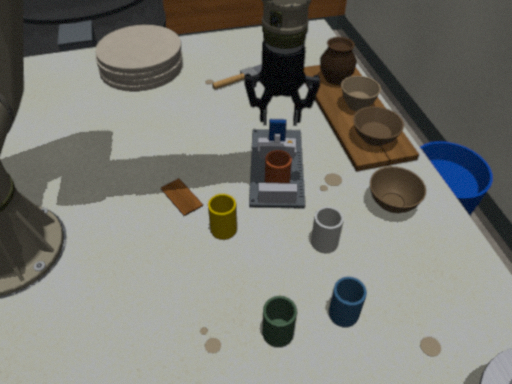

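The cup stands upright by itself on the bed at (278,165), with the tab at (277,128) and the jaw still open. Next I take the shut fingers behind the tab.

```bash
python3 -m crank '[[15,0,0,0,0,0,0],[30,1,0,0,0,0,0],[40,1,0,0,0,0,0],[40,0,0,0,0,0,0],[30,0,0,0,0,0,0],[17,0,0,0,0,0,0],[7,0,0,0,0,0,0],[0,0,0,0,0,0,0]]' 30; python3 -m crank '[[0,0,10,0,0,0,0],[0,0,20,0,0,0,0],[0,0,30,0,0,0,0],[0,0,30,0,0,0,0],[0,0,25,0,0,0,0],[0,0,15,0,0,0,0],[0,0,8,0,0,0,0],[0,0,0,0,0,0,0]]';python3 - <<'E'
from workcell import *
from h import cal
import cv2
s=get_state();print(s["tcp_pos"],cal(s["tcp_pos"]),s["wrist_force"],s["finger_gap"])
a=read_camera("side");cv2.imwrite("pics/side6.png",cv2.resize(a[80:215,210:330],None,fx=4.4,fy=4.4,interpolation=2))
b=read_camera("top");cv2.imwrite("pics/top6.png",b)
E
```

```text
clock: 14.5
tcp_pos: [0.6177, 0.196, 0.3564]
orientation: [-0.0, 0.796, 0.605, -0.0]
wrist_force: [0.3, -1.2, 0.5]
finger_gap: 0.0
clock: 15.5
tcp_pos: [0.6177, 0.1957, 0.2186]
orientation: [-0.0, 0.797, 0.605, -0.0]
wrist_force: [-0.1, -0.2, -0.0]
finger_gap: 0.0004
[0.61774628 0.19573635 0.21860994] [  0.77306311 112.31362832] [-0.10097232 -0.19920889 -0.04410226] 0.00037980031063752294
```

View pics/side6.png

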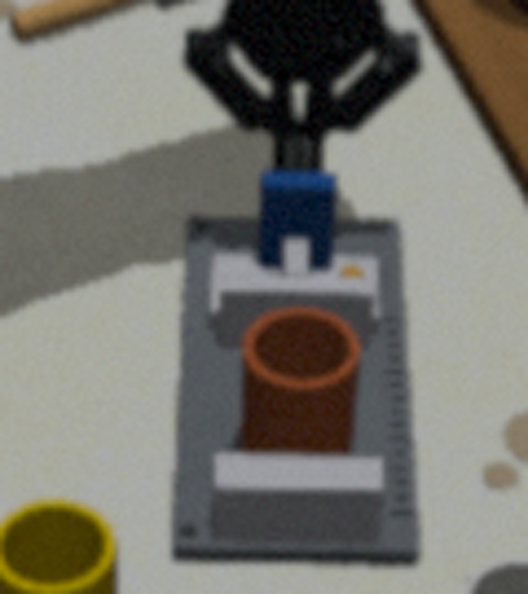

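View pics/top6.png

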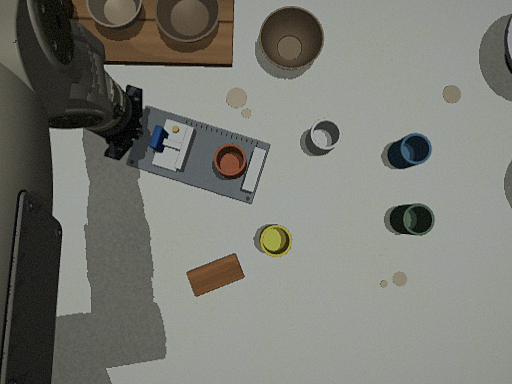

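The side crop shows the shut fingers centred behind the tab at (298,215), and the cup standing free at (300,385). The top view shows the cup at (230,160), between the carriage face near (185,149) and the fixed jaw at (255,170). I start pushing.

```bash
python3 -m crank '[[-5,0,0,0,0,0,0],[-6,0,0,0,0,0,0],[-6,0,0,0,0,0,0],[-5,0,0,0,0,0,0],[-4,0,0,0,0,0,0],[-4,0,0,0,0,0,0],[-4,0,0,0,0,0,0],[-4,0,0,0,0,0,0]]'; python3 -m crank '[[-4,0,0,0,0,0,0],[-4,0,0,0,0,0,0],[-4,0,0,0,0,0,0],[-4,0,0,0,0,0,0],[-4,0,0,0,0,0,0],[-4,0,0,0,0,0,0],[-3,0,0,0,0,0,0],[-2,0,0,0,0,0,0]]';python3 - <<'E'
from workcell import *
from h import cal
import cv2
s=get_state();print(s["tcp_pos"],cal(s["tcp_pos"]),s["wrist_force"],s["finger_gap"])
a=read_camera("side");cv2.imwrite("pics/side7.png",cv2.resize(a[80:215,210:330],None,fx=4.4,fy=4.4,interpolation=2))
b=read_camera("top");cv2.imwrite("pics/top7.png",cv2.resize(b[95:210,120:280],None,fx=5,fy=5,interpolation=2))
E
```

```text
clock: 16.6
tcp_pos: [0.6075, 0.1593, 0.2188]
orientation: [-0.0, 0.796, 0.605, 0.0]
wrist_force: [0.3, 2.2, 0.1]
finger_gap: 0.0001
clock: 17.6
tcp_pos: [0.5997, 0.1312, 0.2187]
orientation: [-0.0, 0.797, 0.605, 0.0]
wrist_force: [0.7, 1.9, -0.2]
finger_gap: 0.0
[0.59972304 0.13122483 0.21870266] [ 1.25797698 45.33349188] [ 0.66442262  1.902031   -0.23277263] 2.6851482246729648e-05
```

View pics/top7.png

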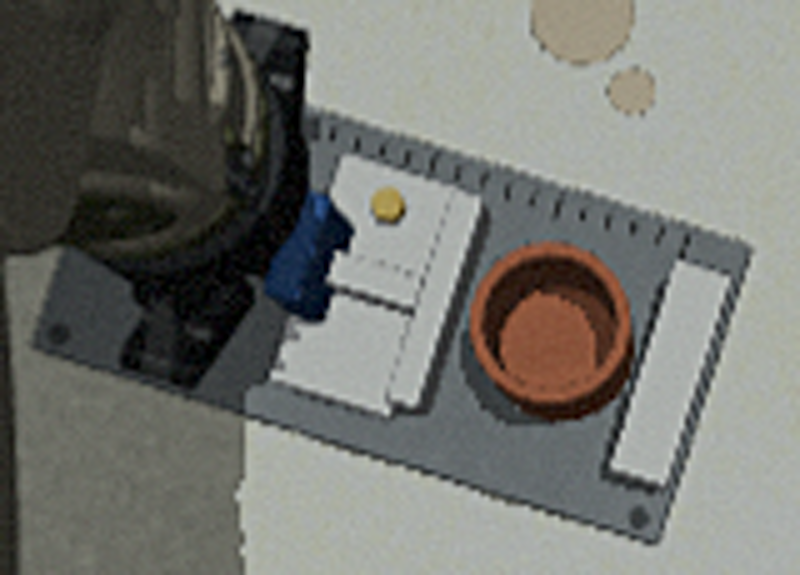

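The top crop shows the tab pushed along at (300,255) with about 2 N of sliding friction. The cup is at (550,330), upright, with a small gap on each side. I go on more slowly.

```bash
python3 -m crank '[[-2,0,0,0,0,0,0],[-2,0,0,0,0,0,0],[-1.5,0,0,0,0,0,0],[-1.5,0,0,0,0,0,0],[-1.5,0,0,0,0,0,0],[-1.5,0,0,0,0,0,0],[-1,0,0,0,0,0,0],[-1,0,0,0,0,0,0]]'
```

```text
clock: 18.7
tcp_pos: [0.5965, 0.1199, 0.2187]
orientation: [-0.0, 0.796, 0.605, 0.0]
wrist_force: [0.2, 2.3, 0.2]
finger_gap: -0.0001
```

```bash
python3 -m crank '[[-0.7,0,0,0,0,0,0],[-0.7,0,0,0,0,0,0],[-0.6,0,0,0,0,0,0],[-0.5,0,0,0,0,0,0],[-0.5,0,0,0,0,0,0],[-0.5,0,0,0,0,0,0],[-0.5,0,0,0,0,0,0],[0,0,0,0,0,0,0]]'
```

```text
clock: 19.7
tcp_pos: [0.5955, 0.1161, 0.2187]
orientation: [-0.0, 0.796, 0.605, 0.0]
wrist_force: [1.0, 4.1, -0.2]
finger_gap: -0.0001
```

```bash
python3 -m crank '[[-0.5,0,0,0,0,0,0],[0,0,0,0,0,0,0],[-0.5,0,0,0,0,0,0],[0,0,0,0,0,0,0],[-0.5,0,0,0,0,0,0],[0,0,0,0,0,0,0],[-0.5,0,0,0,0,0,0],[0,0,0,0,0,0,0]]'
```

```text
clock: 20.7
tcp_pos: [0.5952, 0.1152, 0.2188]
orientation: [-0.001, 0.796, 0.605, 0.001]
wrist_force: [2.1, 9.2, -0.5]
finger_gap: 0.0001
```

```bash
python3 -m crank '[[-0.5,0,0,0,0,0,0],[0,0,0,0,0,0,0],[-0.5,0,0,0,0,0,0],[0,0,0,0,0,0,0],[0,0,0,0,0,0,0],[0,0,0,0,0,0,0],[0,0,0,0,0,0,0],[0,0,0,0,0,0,0]]'; python3 - <<'E'
from workcell import *
from h import cal
import cv2
s=get_state();print(s["tcp_pos"],cal(s["tcp_pos"]),s["wrist_force"],s["finger_gap"])
a=read_camera("side");cv2.imwrite("pics/side8.png",cv2.resize(a[80:215,210:330],None,fx=4.4,fy=4.4,interpolation=2))
b=read_camera("top");cv2.imwrite("pics/top8.png",cv2.resize(b[95:210,120:280],None,fx=5,fy=5,interpolation=2))
E
```

```text
clock: 21.7
tcp_pos: [0.5951, 0.1149, 0.2188]
orientation: [-0.001, 0.796, 0.605, 0.002]
wrist_force: [2.4, 12.0, -2.0]
finger_gap: -0.0001
[0.59508135 0.11488102 0.21883145] [ 1.30821813 28.34340958] [ 2.37313023 12.01881207 -2.00463328] -6.5676293743471e-05
```

View pics/top8.png

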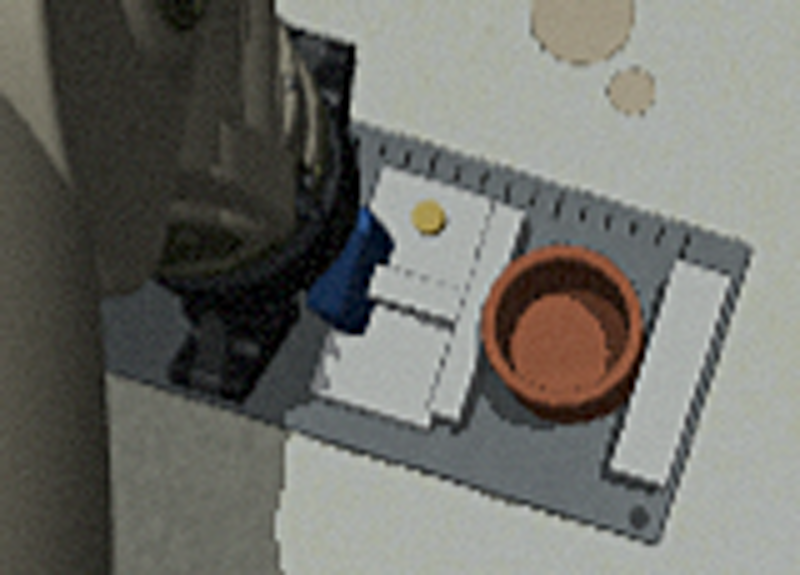

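View pics/side8.png

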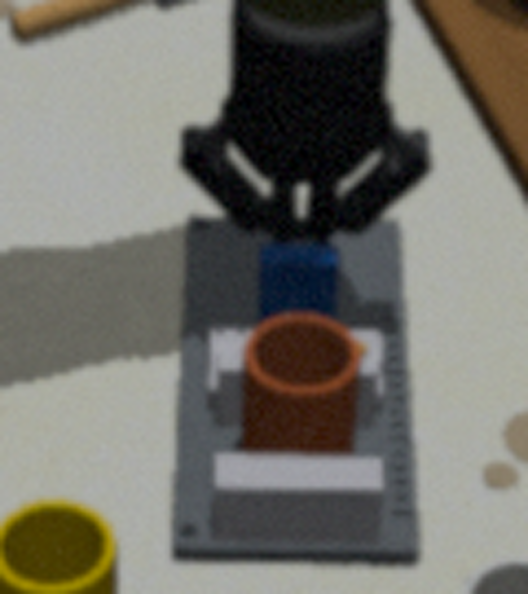

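```bash
python3 - <<'E'
from h import *
T=lambda x,y:[x/5+120,y/5+95]
b=cv2.imread("pics/top8.png");h=cv2.cvtColor(b,cv2.COLOR_BGR2HSV)
m=cv2.inRange(h,(0,90,70),(12,255,255));m[:,:470]=0
m=cv2.morphologyEx(m,cv2.MORPH_CLOSE,np.ones((7,7)))
c=max(cv2.findContours(m,cv2.RETR_EXTERNAL,cv2.CHAIN_APPROX_NONE)[0],key=cv2.contourArea)
e=cv2.fitEllipse(cv2.convexHull(c));print(e)
print("cup rim centre cal@92",cal(plane("top",[T(*e[0])],.092)[0]))
print("carr face @53",[cal(plane("top",[T(*q)],.053)[0]).round(1) for q in[(525,210),(460,420)]])
print("fixed face @52",[cal(plane("top",[T(*q)],.052)[0]).round(1) for q in[(672,262),(612,470)]])
E
```

```text
((561.7576293945312, 325.9276428222656), (160.85227966308594, 162.5369110107422), 3.049973726272583)
cup rim centre cal@92 [ -1.10583704 -71.38716458]
carr face @53 [array([ 39.2, -42.7]), array([-40.1, -43.5])]
fixed face @52 [array([ 37.3, -98.9]), array([ -40.8, -100.9])]
```

The jaws measure about 57 mm apart, against a cup diameter of 56 mm. The cup axis is at -71.4 mm, where -72 is expected with the cup touching the fixed jaw, and the push is 12 N. The cup is pinched, so I back off gently and then rise clear.

```bash
python3 -m crank '[[1,0,0,0,0,0,0],[1,0,0,0,0,0,0],[2,0,0,0,0,0,0],[4,0,0,0,0,0,0],[8,0,0,0,0,0,0],[14,0,0,0,0,0,0],[12,0,0,0,0,0,0],[6,0,0,0,0,0,0]]'; python3 -m crank '[[0,0,-10,0,0,0,0],[0,0,-25,0,0,0,0],[0,0,-35,0,0,0,0],[10,0,-35,0,0,0,0],[30,0,-30,0,0,0,0],[40,0,-15,0,0,0,0],[20,0,0,0,0,0,0],[0,0,0,0,0,0,0]]'; python3 - <<'E'
from workcell import *
from h import cal
import cv2
s=get_state();print(s["tcp_pos"],cal(s["tcp_pos"]),s["wrist_force"],s["finger_gap"])
a=read_camera("side");cv2.imwrite("pics/side9.png",a)
b=read_camera("top");cv2.imwrite("pics/top9f.png",b);cv2.imwrite("pics/top9.png",cv2.resize(b[95:210,120:280],None,fx=5,fy=5,interpolation=2))
E
```

```text
clock: 22.8
tcp_pos: [0.6078, 0.1606, 0.2187]
orientation: [0.0, 0.796, 0.605, 0.0]
wrist_force: [0.2, 0.4, -0.5]
finger_gap: -0.0002
clock: 23.8
tcp_pos: [0.6344, 0.2568, 0.3693]
orientation: [0.0, 0.796, 0.605, 0.0]
wrist_force: [-0.1, 0.2, -0.4]
finger_gap: 0.0001
[0.63440587 0.25679912 0.36932577] [-7.05249840e-02  1.75602577e+02] [-0.14650025  0.18178163 -0.35686689] 0.00012273559420885474
```

View pics/top9.png

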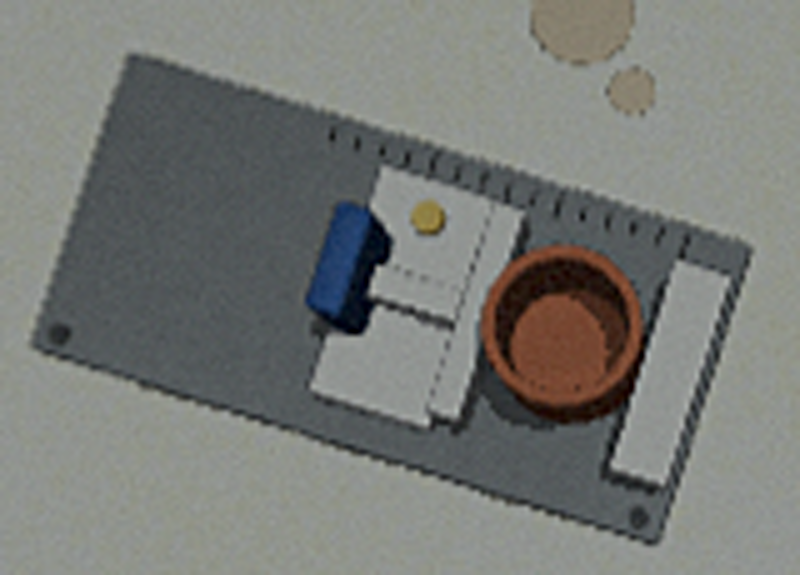

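View pics/side9.png

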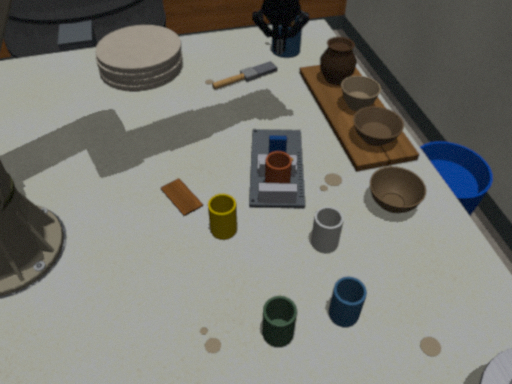

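The top crop shows the hand gone and the jaw still closed, in the same place as before. The cup stands upright between the carriage face (490,310) and the fixed jaw (650,340), and the other cups are untouched. I'm handing it in.

```bash
python3 -c "
from workcell import *
hand_in()"
```

```text
the job is handed in; nothing more can be done
```

The plain terracotta tumbler is standing upright on the caliper bed, pinched between the two jaws, and the hand is well clear. I gripped it, set it down about 8 mm from the fixed jaw and let go. Then I pushed the blue tab with shut fingers until the push rose from about 2 N of sliding friction to about 12 N. The job was handed in at about 24 s of the 54 s allowed.

- **Pinch:** With the fingers still pushing, the jaws measured about 57 mm apart, against the 56 mm tumbler. Its axis was about 0.6 mm from where it would be if touching the fixed jaw. Both are within the measuring error.
- **After backing off:** The last pictures show the jaw where it was and the tumbler upright. The other cups look untouched, and the wrist force reads about zero.
- **Small disagreements:** The measured tumbler rim came out 2.5 mm low and some bed corners up to 3 mm low against the given sizes. The two camera views missed each other by up to 5 mm at a hand-picked jaw corner. I did not measure the pinch force left after the hand was taken away.

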